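# Weigh the savings tin on the kitchen balance

## Task

Find which one of the four brass weights matches the closed savings tin standing on the balance: with the fingers, gently press the empty pan down until the beam is level and keep it level for a second to feel how much force that takes, without pushing it well past level. Then take the one weight nearest to what you felt and set it down gently in the middle of that pan, so that the beam levels by itself. Choose by feel, do not try out other weights; leave the tin and everything else on the table alone.

Things in the scene. Friction and masses are not known exactly. Their poses are not given: they have to be found in the camera images.
- balance: green balance fixed to the table: base plate 100 x 320 x 22 mm, long along its y. Origin: centre of underside, z up. At its centre a white index plate (60 mm wide, top at 190 mm) with a black mark and a red needle. Two round steel pans at 130 mm to either side along y (tin's pan +y, empty weight pan -y) move straight up and down, staying horizontal: one sinks as the other rises
- beam (a joint): beam tilt, rad. 0: level, needle on the mark. Positive: weight pan up; stops at +-0.12. Each pan stands 0.13 m x this off its level height. A spring levels it: at rest it tilts 0.0034 rad per 10 g of difference (29 N on a pan per rad), beyond 360 g it lies on a stop. Settles in 0.7 s; its damping adds 0.03 N per mm/s of motion
- weight_pan_centre (a point): centre of the inner floor of the empty weight pan, a steel dish with its floor 90 mm above the table when level, rim 4 mm above the floor, flat inside over 90 mm in diameter, 110 mm over the rim. Axes as the balance
- tin_pan_centre (a point): centre of the inner floor of the tin's pan, a dish like the other, 90 mm above the table when level. Axes as the balance
- tin: closed blue savings tin with a white band and a yellow lid, 76 mm in diameter over the lid, 94 mm high, standing on its pan. Its mass is unknown, between 400 and 890 g. Origin: centre of the underside, z up
- weight400: brass weight of 400 g: upright cylinder 42 mm in diameter and 34 mm high with a yellow plastic knob on top, 20 mm in diameter and 30 mm high (64 mm in all). Origin: centre of the underside, z up
- weight550: brass weight of 550 g: upright cylinder 49 mm in diameter and 34 mm high with a green plastic knob on top, 20 mm in diameter and 30 mm high (64 mm in all). Origin: centre of the underside, z up
- weight700: brass weight of 700 g: upright cylinder 56 mm in diameter and 34 mm high with a blue plastic knob on top, 20 mm in diameter and 30 mm high (64 mm in all). Origin: centre of the underside, z up
- weight850: brass weight of 850 g: upright cylinder 61 mm in diameter and 34 mm high with a red plastic knob on top, 20 mm in diameter and 30 mm high (64 mm in all). Origin: centre of the underside, z up
- cup: orange plastic cup, 76 mm across the rim, 95 mm high, not to be disturbed. Origin: centre of the underside
- tumbler: glass tumbler, 72 mm across the rim, 110 mm high, not to be disturbed. Origin: centre of the underside
- eggcup: white ceramic egg cup, 48 mm across, 58 mm high, not to be disturbed. Origin: centre of the underside
- fork: steel fork lying flat, about 180 mm long along its x axis (tines to +x), 4 mm thick, not to be disturbed. Origin: near its middle, underside
Not all that is in view belongs to the job. Leave any turquoise look-alike of the weight850 alone.

How it is judged:
By the outcome, as a careful person would: the job done as asked, in the order asked, and still so for the second after the job is handed in, with the robot touching nothing.
It also fails if it takes over 64 s, if anything falls off the work surface, if the arm or the gripper's body presses on something with over 40 N, if the wrist force passes 120 N, or if a joint passes its speed limit or range.

## Robot

A 6-joint arm with a two-finger parallel gripper is mounted at the origin on the work surface. World frame = base frame: x ahead of the robot, y to its left, z up, the work surface at z = 0. Lengths are in m, angles in rad, forces in N, time in s.
With the tool pointing down it reaches from about 0.325 to 0.85 m from the base axis. Payload 4.4 kg.
Tool frame: the origin (TCP) lies midway between the tips of the shut fingers; the grasp point (between the pads) lies 19 mm behind it; z points along the fingers, y is the line along which they close (so a half turn about z gives the same grasp; the last joint's range is limited). The gripper opens to 94 mm and grips with 3 to 60 N. Pads are 16 mm wide; open, the fingers measure 119 mm over their backs; the gripper's body (75 mm by 177 mm) begins 78 mm behind the grasp point.
Start: joints at [-1.278, 0.207, 1.542, -0, 1.393, -0.15], TCP at [0.246, -0.52, 0.205] pointing down, gripper open.
Joint ranges: [-2.73, 2.73], [-0.86, 2.22], [0.23, 2.46], [-1.11, 4.25], [0.08, 2.63], [-2.82, 2.82]. Speed limits (rad/s): [2.79, 2.79, 3.14, 3.14, 3.14, 3.14].

## Interface

Orientations are given as a unit quaternion [x, y, z, w].
In Python, from plant import arm gives the robot as it stands.
- The arm moves only by the tool play_rows, never from a script. Its argument "moves" is a list of rows, each an object with "angular": the turn, a rotation vector about the world's x, y, z in units of 6 degrees (1.0 is 6 degrees), a list of three; "dp": the shift along the world's x, y, z in units of 30 mm (1.0 is 30 mm), a list of three; "jaw": the opening in per cent of the stroke, from 0 (shut) to 100 (fully open). In form: [{"angular": [rx, ry, rz], "dp": [tx, ty, tz], "jaw": jaw}, ...]. A call has 1 to 12 rows; each row shifts and turns the commanded pose from where the row before left it; what a row does not reach is not made up. A row lasts 1/12 s, in which the tool goes at most 41.7 mm and 7.16 degrees, less where a joint would pass 70% of its speed; a pose out of reach is approached as far as the arm can. A call is refused whole if a number of a shift passes 1 or a number of a turn 1, either way. A call with a gripper value outside its range is refused whole. The fingers move at their own pace and stop on an object; "newtons" is the grip in N (left out, the last holds). Time passes only in rows, so rows that do not move let the fingers close. It gives the time, the measured TCP pose, the force, the opening and the grip force at its end, in the units of the state.
- arm.state(): the state, without advancing time (a new reading comes with each control period).
- arm.get_image(name): name is "scene" or "top"; returns (picture, depth): 420x560x3 uint8, blue, green, red; 420x560 float32, m along the optical axis (not along the pixel's ray), 0 where there is no reading.
- arm.camera_params(name): a dict with "intrinsics" (3x3 intrinsics, pixels), "k1" (the pictures are not rectified: a ray, as slopes to the right and down, at radius r is drawn at 1 + k1 r^2 times it, then the intrinsics apply), "position" and "orientation" of the camera in the world. Camera axes: x right, y down, z forward; pixel columns grow to the right and rows downward; lengths in m; the calibration is good to about 2 mm. A picture is of the moment at which its call begins. camera_params takes no time and is no camera call.
- arm.job_done(): hands the job in; it is judged then, once.
The state is a dict: "clock": time; "qpos": joint angles; "joint_velocities": joint speeds; "tau": joint torques, N m; "tcp_pos": TCP position; "tcp_rot": TCP orientation; "contact_force": force on the tool from outside, world axes, zero at the start; "torque": the same for the moment, N m; "width": opening from 0.0 (shut) to 1.0 (fully open); "gripper_force": force on a finger pad.
Only numpy, scipy, OpenCV 4.12 (cv2) and the standard library are available. Lean on these libraries where they do the work, as an engineer would, in place of code of your own. Each camera call takes 0.05 s, during which the arm holds its last target. There are 200 camera calls.

## Working session

There is one attempt and no reset: what is moved stays moved. The work goes in short steps, Python scripts to look and compute and a tool call to move; the robot and the scene stay as the last step left them, time stands still between calls to the robot, and variables do not carry over. Pictures are saved under pics/ and viewed, at most 10 in all, crops included, and the job is handed in when it is done.

Besides the shell and the picture viewer there is one more tool, called after ">>>" as name(argument=value, ...), one argument or row to a line, values as JSON. play_rows: Moves the arm, as the interface text tells. Its arguments: {"type":"object","properties":{"moves":{"type":"array"},"newtons":{"type":"number"}},"required":["moves"]}

```bash
mkdir -p pics; ls
cat > h.py <<'E'
import numpy as np, cv2
from plant import arm
from scipy.spatial.transform import Rotation as R
def grab(n):
    im,d=arm.get_image(n); np.savez(''+n+'.npz',im=im,d=d); return im,d
def cloud(n,d):
    p=arm.camera_params(n); K=np.array(p['intrinsics']); k=p['k1']
    v,u=np.mgrid[0:d.shape[0],0:d.shape[1]].astype(float)
    un=cv2.undistortPoints(np.stack([u.ravel(),v.ravel()],1)[:,None],K,np.array([k,0,0,0.]))[:,0]
    c=np.c_[un,np.ones(len(un))]*d.reshape(-1,1)
    return (R.from_quat(p['orientation']).apply(c)+p['position']).reshape(*d.shape,3)
E
python3 - <<'E'
from h import *
for n in('scene','top'):
    im,d=grab(n); cv2.imwrite(f'pics/{n}0.png',im); print(arm.camera_params(n))
print(arm.state())
E
```

```text
pics
{'intrinsics': array([[543.64484901,   0.        , 280.00574757],
       [  0.        , 543.64484901, 216.79452022],
       [  0.        ,   0.        ,   1.        ]]), 'k1': 0.07580281515259363, 'position': array([1.18885713, 0.79738985, 0.83626171]), 'orientation': array([ 0.31893069,  0.8377653 , -0.41690297, -0.15041418])}
{'intrinsics': array([[508.36519362,   0.        , 286.91386515],
       [  0.        , 508.36519362, 208.93556471],
       [  0.        ,   0.        ,   1.        ]]), 'k1': -0.10834859063515452, 'position': array([0.36720015, 0.04969585, 1.30292301]), 'orientation': array([ 0.71134246, -0.6995253 ,  0.05024043, -0.0461753 ])}
{'clock': 0.1, 'qpos': array([-1.27847939e+00,  2.07349477e-01,  1.54278298e+00, -1.56810736e-05,
        1.39348437e+00, -1.50492640e-01]), 'joint_velocities': array([ 0.00107649, -0.00068109, -0.00269622,  0.00021007, -0.00095145,
        0.00135889]), 'tau': array([-8.81083724e-04, -3.71869540e+01, -2.82292449e+01,  6.99390960e-02,
        3.12797434e-02, -5.94213634e-05]), 'tcp_pos': array([ 0.2461563 , -0.51885506,  0.20441191]), 'tcp_rot': array([ 9.75589115e-01,  2.19601583e-01, -7.94057593e-05, -1.00899410e-03]), 'contact_force': array([-0.1517572 ,  0.38974832,  0.35577687]), 'torque': array([-0.03437763,  0.00588546, -0.01970106]), 'gripper_force': 0.0, 'width': 1.002675218705195}
```

View pics/scene0.png

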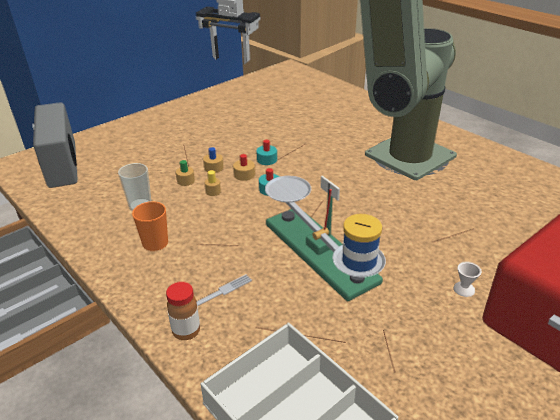

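View pics/top0.png

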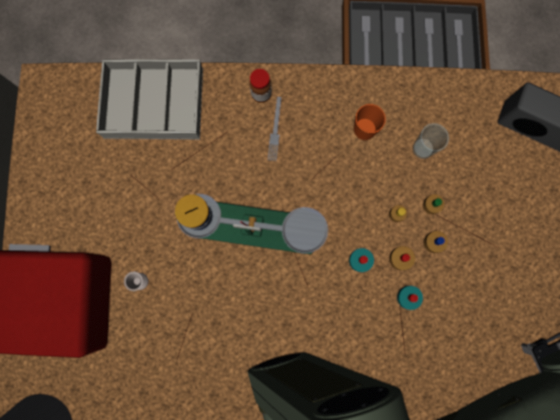

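The scene view shows the balance with the tin at (362,245) and the empty pan, raised, at (288,188). The candidates in the top view are:
- Yellow knob, 400 g, at (400,213)
- Green knob, 550 g, at (434,204)
- Blue knob, 700 g, at (436,241)
- Brass body with red knob, 850 g, at (403,257)
- Turquoise look-alikes at (362,260) and (410,297), which are to be left alone

The empty pan is at (304,229) in the top view. I'll measure these next.

Run:
```python
from h import *
z=np.load('top.npz'); im,d=z['im'],z['d']; P=cloud('top',d)
print('table z',np.median(P[300:330,200:240,2]))
for n,(u,v) in dict(w400=(400,213),w550=(434,204),w700=(436,241),w850=(403,257),t1=(362,260),t2=(410,297)).items():
    q=P[v-17:v+18,u-17:u+18]; qq=q.reshape(-1,3)
    k=qq[(qq[:,2]>.05)&(qq[:,2]<.08)]; b=qq[(qq[:,2]>.027)&(qq[:,2]<.042)]
    (c,_),r=cv2.minEnclosingCircle(b[:,:2].astype(np.float32))
    print(n,'knob',len(k),k.mean(0).round(4),'body',c,'dia',round(2*r,4),b[:,2].mean().round(4))
m=P[200:262,270:340].reshape(-1,3); s=m[(m[:,2]>.085)&(m[:,2]<.125)]
(c,_),r=cv2.minEnclosingCircle(s[:,:2].astype(np.float32)); print('pan',c,2*r,np.percentile(s[:,2],[5,50,95]))
t=P[190:235,170:215].reshape(-1,3); s=t[t[:,2]>.155]; (c2,_),r=cv2.minEnclosingCircle(s[:,:2].astype(np.float32)); print('tin',c2,2*r,np.median(s[:,2]))
hsv=cv2.cvtColor(im,cv2.COLOR_BGR2HSV); g=cv2.inRange(hsv,(45,80,30),(90,255,255)); g[:195]=0;g[260:]=0;g[:,:180]=0;g[:,335:]=0
pg=P[g>0]; pg=pg[(pg[:,2]<.035)]; print('base rect',cv2.minAreaRect(pg[:,:2].astype(np.float32)),np.median(pg[:,2]))
# scene view crosscheck of pan
Z=np.load('scene.npz'); Q=cloud('scene',Z['d']); m=Q[170:210,260:315].reshape(-1,3); s=m[(m[:,2]>.095)&(m[:,2]<.125)]
(c3,_),r=cv2.minEnclosingCircle(s[:,:2].astype(np.float32)); print('pan scene',c3,2*r,np.percentile(s[:,2],[5,50,95]))
for n,(u,v) in dict(w400=(212,177),w550=(184,167),w700=(212,154),w850=(244,160)).items():
    qq=Q[v-12:v+14,u-10:u+11].reshape(-1,3); k=qq[(qq[:,2]>.06)&(qq[:,2]<.08)]; print(n,len(k),k.mean(0).round(4))
cv2.imwrite('pics/crop1.png',cv2.resize(im[185:320,270:460],None,fx=4,fy=4,interpolation=cv2.INTER_CUBIC))
```

```text
table z -0.00030089075770989293
w400 knob 60 [ 0.5377 -0.2389  0.0629] body 0.5388361811637878 dia 0.0431 0.0341
w550 knob 51 [ 0.5622 -0.3313  0.0617] body 0.5624983310699463 dia 0.0507 0.0341
w700 knob 60 [ 0.4654 -0.3355  0.0626] body 0.46589216589927673 dia 0.0589 0.0342
w850 knob 58 [ 0.4229 -0.2483  0.0626] body 0.4239635765552521 dia 0.0609 0.0342
t1 knob 59 [ 0.4177 -0.1441  0.0633] body 0.4180663228034973 dia 0.0617 0.034
t2 knob 55 [ 0.3247 -0.2661  0.0628] body 0.3239579498767853 dia 0.0612 0.0342
pan 0.48396196961402893 0.10976691544055939 [0.10191348 0.1061071  0.11082085]
tin 0.4547105133533478 0.2977292537689209 0.16825881605585757
base rect ((0.49876028299331665, 0.1326344758272171), (0.22031369805335999, 0.09401267766952515), 82.70783233642578) 0.021863932097879957
pan scene 0.47987914085388184 0.11723090708255768 [0.10461443 0.10706382 0.11108829]
w400 32 [ 0.5381 -0.2361  0.0645]
w550 32 [ 0.5637 -0.3282  0.0643]
w700 30 [ 0.4676 -0.3327  0.0644]
w850 32 [ 0.4261 -0.2444  0.0646]
```

View pics/crop1.png

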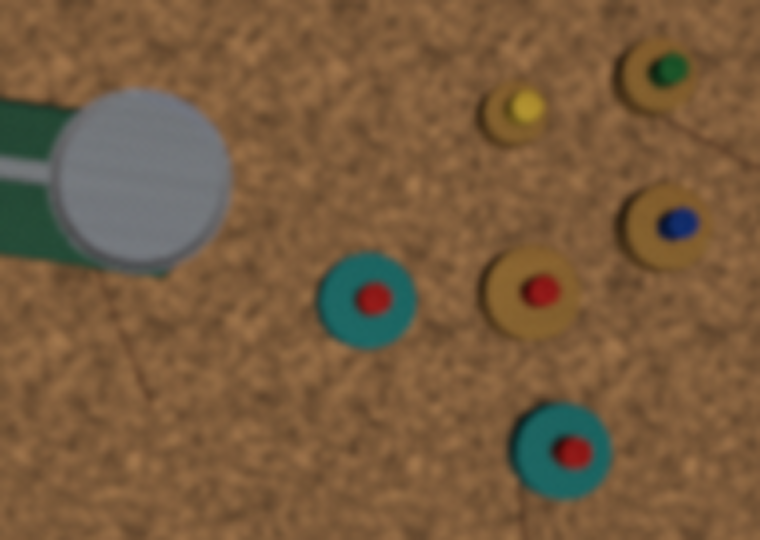

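Run:
```python
from h import *
P=cloud('top',np.load('top.npz')['d']); Q=cloud('scene',np.load('scene.npz')['d'])
def circ(A,u,v,w,lo,hi):
    q=A[v-w:v+w,u-w:u+w].reshape(-1,3); q=q[(q[:,2]>lo)&(q[:,2]<hi)]
    c,r=cv2.minEnclosingCircle(q[:,:2].astype(np.float32)); return np.round([*c,2*r],4)
for n,u,v in (('w400',400,213),('w550',434,204),('w700',436,241),('w850',403,257)): print(n,circ(P,u,v,17,.031,.04),'top',circ(P,u,v,17,.061,.07))
print('pan',circ(P,304,229,33,.1,.125),circ(Q,288,188,28,.1035,.125))
print('tin lid',circ(P,192,211,24,.163,.185),circ(Q,362,228,25,.163,.185))
```

```text
w400 [ 0.5389 -0.2401  0.0423] top [ 0.5386 -0.24    0.0196]
w550 [ 0.5634 -0.3331  0.0501] top [ 0.5612 -0.3323  0.0204]
w700 [ 0.4661 -0.3366  0.0589] top [ 0.4661 -0.3362  0.0206]
w850 [ 0.4238 -0.2486  0.0608] top [ 0.4228 -0.2492  0.0189]
pan [0.484  0.0027 0.1098] [0.4799 0.0048 0.1172]
tin lid [0.5177 0.2605 0.0773] [0.5154 0.2642 0.0806]
```

>>> play_rows(
  moves=[
    {"angular": [0, 0, 0.6], "dp": [0.44, 0.967, 0], "jaw": 0},
    {"angular": [0, 0, 0.6], "dp": [0.44, 0.967, 0], "jaw": 0},
    {"angular": [0, 0, 0.6], "dp": [0.44, 0.967, 0], "jaw": 0},
    {"angular": [0, 0, 0.6], "dp": [0.44, 0.967, 0], "jaw": 0},
    {"angular": [0, 0, 0.6], "dp": [0.44, 0.967, 0], "jaw": 0},
    {"angular": [0, 0, 0.6], "dp": [0.44, 0.967, 0], "jaw": 0},
    {"angular": [0, 0, 0.6], "dp": [0.44, 0.967, 0], "jaw": 0},
    {"angular": [0, 0, 0.6], "dp": [0.44, 0.967, 0], "jaw": 0},
    {"angular": [0, 0, 0.6], "dp": [0.44, 0.967, 0], "jaw": 0},
  ],
  newtons=10,
)

```text
clock: 0.85
tcp_pos: [0.3652, -0.2567, 0.2051]
tcp_rot: [0.875, 0.484, -0.0, -0.0]
contact_force: [1.0, -0.9, 0.2]
width: 0.4
gripper_force: 0.0
```

>>> play_rows(
  moves=[
    {"angular": [0, 0, 0.6], "dp": [0.44, 0.967, 0], "jaw": 0},
    {"angular": [0, 0, 0.6], "dp": [0.44, 0.967, 0], "jaw": 0},
    {"angular": [0, 0, 0.6], "dp": [0.44, 0.967, 0], "jaw": 0},
    {"angular": [0, 0, 0.6], "dp": [0.44, 0.967, 0], "jaw": 0},
    {"angular": [0, 0, 0.6], "dp": [0.44, 0.967, 0], "jaw": 0},
    {"angular": [0, 0, 0.6], "dp": [0.44, 0.967, 0], "jaw": 0},
    {"angular": [0, 0, 0.6], "dp": [0.44, 0.967, 0], "jaw": 0},
    {"angular": [0, 0, 0.6], "dp": [0.44, 0.967, 0], "jaw": 0},
    {"angular": [0, 0, 0.6], "dp": [0.44, 0.967, 0], "jaw": 0},
  ],
)

```text
clock: 1.6
tcp_pos: [0.484, 0.0043, 0.2051]
tcp_rot: [0.705, 0.709, -0.0, -0.0]
contact_force: [0.2, 0.3, 0.1]
width: 0.003
gripper_force: 0.0
```

>>> play_rows(
  moves=[
    {"angular": [0, 0, 0], "dp": [0, -0.05, -0.6], "jaw": 0},
    {"angular": [0, 0, 0], "dp": [0, 0, -0.6], "jaw": 0},
    {"angular": [0, 0, 0], "dp": [0, 0, -0.6], "jaw": 0},
    {"angular": [0, 0, 0], "dp": [0, 0, -0.6], "jaw": 0},
    {"angular": [0, 0, 0], "dp": [0, 0, -0.4], "jaw": 0},
    {"angular": [0, 0, 0], "dp": [0, 0, -0.2], "jaw": 0},
    {"angular": [0, 0, 0], "dp": [0, 0, 0], "jaw": 0},
    {"angular": [0, 0, 0], "dp": [0, 0, 0], "jaw": 0},
    {"angular": [0, 0, 0], "dp": [0, 0, 0], "jaw": 0},
    {"angular": [0, 0, 0], "dp": [0, 0, 0], "jaw": 0},
  ],
)

```text
clock: 2.43
tcp_pos: [0.4849, 0.0009, 0.1166]
tcp_rot: [0.706, 0.708, 0.001, 0.001]
contact_force: [-0.3, 0.7, -0.0]
width: 0.003
gripper_force: 0.0
```

Run:
```python
from h import *
im,d=grab('scene'); cv2.imwrite('pics/c2.png',cv2.resize(im[130:300,230:430],None,fx=3.5,fy=3.5,interpolation=cv2.INTER_CUBIC))
f=[]
for i in range(6): f.append(arm.state()['contact_force'][2]); arm.get_image('top')
s=arm.state(); print(s['tcp_pos'],np.round(f,2))
```

```text
[0.48409065 0.00107622 0.11568362] [-0.32 -0.35  0.09  1.24  0.29 -0.25]
```

View pics/c2.png

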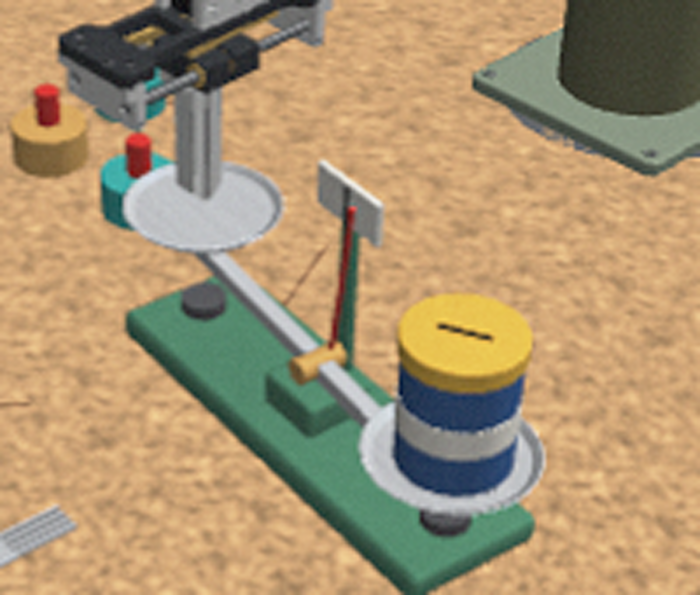

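The fingers stand over the middle of the empty pan at (200,195). The needle tip at (350,210) is right of the mark at (345,190). Next I press slowly.

>>> play_rows(
  moves=[
    {"angular": [0, 0, 0], "dp": [0, 0.03, -0.08], "jaw": 0},
    {"angular": [0, 0, 0], "dp": [0, 0.03, -0.08], "jaw": 0},
    {"angular": [0, 0, 0], "dp": [0, 0, -0.07], "jaw": 0},
    {"angular": [0, 0, 0], "dp": [0, 0, -0.06], "jaw": 0},
    {"angular": [0, 0, 0], "dp": [0, 0, -0.06], "jaw": 0},
    {"angular": [0, 0, 0], "dp": [0, 0, -0.06], "jaw": 0},
    {"angular": [0, 0, 0], "dp": [0, 0, -0.06], "jaw": 0},
    {"angular": [0, 0, 0], "dp": [0, 0, -0.06], "jaw": 0},
    {"angular": [0, 0, 0], "dp": [0, 0, -0.06], "jaw": 0},
    {"angular": [0, 0, 0], "dp": [0, 0, -0.06], "jaw": 0},
    {"angular": [0, 0, 0], "dp": [0, 0, -0.06], "jaw": 0},
    {"angular": [0, 0, 0], "dp": [0, 0, -0.04], "jaw": 0},
  ],
)

```text
clock: 3.78
tcp_pos: [0.4838, 0.003, 0.0929]
tcp_rot: [0.706, 0.708, -0.0, -0.0]
contact_force: [-2.4, 1.7, 5.7]
width: 0.004
gripper_force: 2.8
```

```bash
cat > feel.py <<'E'
from h import *
import sys
f=[];p=[]
for i in range(int(sys.argv[1])):
    s=arm.state(); f.append(s['contact_force'][2]); p.append(s['tcp_pos'])
    im,d=arm.get_image('scene' if i%2 else 'top')
    if i%2==0: D=d
P=cloud('top',D); q=P[200:262,270:340].reshape(-1,3); q=q[(q[:,2]>.08)&(q[:,2]<.115)]
r=np.hypot(q[:,0]-.484,q[:,1]-.003); print('pan z by depth',np.median(q[(r>.02)&(r<.045),2]))
print(np.mean(p,0).round(5),np.round(f,2),'mean',np.mean(f).round(3),'sem',(np.std(f)/len(f)**.5).round(3))
cv2.imwrite(sys.argv[2],cv2.resize(im[130:300,230:430],None,fx=3.5,fy=3.5,interpolation=cv2.INTER_CUBIC))
E
python3 feel.py 6 pics/f1.png
```

```text
pan z by depth 0.09262260620147833
[0.48375 0.00302 0.09288] [5.73 4.85 5.57 4.78 5.21 5.3 ] mean 5.239 sem 0.14
```

>>> play_rows(
  moves=[
    {"angular": [0, 0, 0], "dp": [0, 0, -0.035], "jaw": 0},
    {"angular": [0, 0, 0], "dp": [0, 0, -0.035], "jaw": 0},
    {"angular": [0, 0, 0], "dp": [0, 0, -0.025], "jaw": 0},
    {"angular": [0, 0, 0], "dp": [0, 0, 0], "jaw": 0},
    {"angular": [0, 0, 0], "dp": [0, 0, 0], "jaw": 0},
    {"angular": [0, 0, 0], "dp": [0, 0, 0], "jaw": 0},
    {"angular": [0, 0, 0], "dp": [0, 0, 0], "jaw": 0},
    {"angular": [0, 0, 0], "dp": [0, 0, 0], "jaw": 0},
    {"angular": [0, 0, 0], "dp": [0, 0, 0], "jaw": 0},
  ],
)

```text
clock: 4.83
tcp_pos: [0.4838, 0.003, 0.0903]
tcp_rot: [0.706, 0.708, -0.0, -0.0]
contact_force: [-3.0, 0.5, 5.7]
width: 0.007
gripper_force: 2.9
```

```bash
python3 feel.py 36 pics/f2.png
```

```text
pan z by depth 0.08972806956194779
[0.48375 0.00302 0.09026] [5.75 5.95 6.04 5.43 6.12 5.81 5.82 5.37 5.16 5.56 5.44 5.68 6.01 5.52
 5.44 6.28 5.74 6.   6.62 5.54 6.4  6.28 6.38 5.84 5.81 6.41 6.08 5.76
 5.88 5.49 6.49 5.92 5.91 5.6  5.69 4.63] mean 5.828 sem 0.067
```

View pics/f2.png

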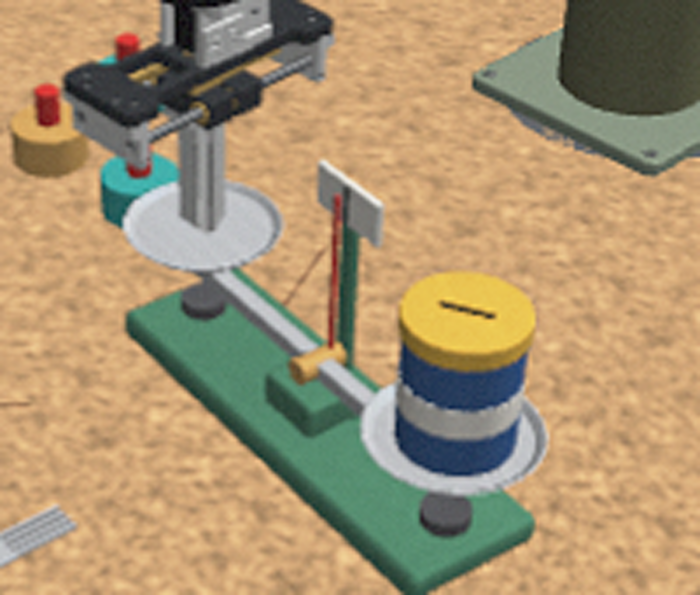

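The beam is level: pan depth reads 0.0897 and TCP z 0.0903. The felt force is about 5.83 N. The needle tip at (337,197) looks off the mark at (347,195) because it stands in front of the plate. I'll lift and measure the sensor zero.

>>> play_rows(
  moves=[
    {"angular": [0, 0, 0], "dp": [0, 0, 0.07], "jaw": 0},
    {"angular": [0, 0, 0], "dp": [0, 0, 0.07], "jaw": 0},
    {"angular": [0, 0, 0], "dp": [0, 0, 0.08], "jaw": 0},
    {"angular": [0, 0, 0], "dp": [0, 0, 0.08], "jaw": 0},
    {"angular": [0, 0, 0], "dp": [0, 0, 0.09], "jaw": 0},
    {"angular": [0, 0, 0], "dp": [0, 0, 0.09], "jaw": 0},
    {"angular": [0, 0, 0], "dp": [0, 0, 0.1], "jaw": 0},
    {"angular": [0, 0, 0], "dp": [0, 0, 0.1], "jaw": 0},
    {"angular": [0, 0, 0], "dp": [0, 0, 0.1], "jaw": 0},
    {"angular": [0, 0, 0], "dp": [0, 0, 0.1], "jaw": 0},
    {"angular": [0, 0, 0], "dp": [0, 0, 0], "jaw": 0},
    {"angular": [0, 0, 0], "dp": [0, 0, 0], "jaw": 0},
  ],
)

```text
clock: 7.63
tcp_pos: [0.4842, 0.0028, 0.1167]
tcp_rot: [0.706, 0.708, 0.0, 0.0]
contact_force: [-0.8, -0.1, 0.1]
width: 0.006
gripper_force: 0.0
```

```bash
python3 feel.py 30 pics/f3.png
```

```text
pan z by depth 0.10577590681399296
[0.48394 0.00293 0.11645] [ 0.14 -0.58  0.14  0.34 -0.59 -0.53 -0.08  0.42 -0.19  0.38  0.02  0.06
 -0.49  0.09  0.4  -0.35 -0.91  0.94  0.48  0.17 -0.71 -0.28 -1.36 -0.26
 -0.27 -0.34  0.09 -0.85 -0.75  0.27] mean -0.154 sem 0.09
```

>>> play_rows(
  moves=[
    {"angular": [0, 0, -1], "dp": [0, 0, 0], "jaw": 0},
    {"angular": [0, 0, -1], "dp": [0, 0, 0], "jaw": 0},
    {"angular": [0, 0, -1], "dp": [0, 0, 0], "jaw": 0},
    {"angular": [0, 0, -1], "dp": [0, 0, 0], "jaw": 0},
    {"angular": [0, 0, -1], "dp": [0, 0, 0], "jaw": 0},
    {"angular": [0, 0, -1], "dp": [0, 0, 0], "jaw": 0},
    {"angular": [0, 0, -1], "dp": [0, 0, 0], "jaw": 0},
    {"angular": [0, 0, -1], "dp": [0, 0, 0], "jaw": 0},
    {"angular": [0, 0, -1], "dp": [0, 0, 0], "jaw": 0},
    {"angular": [0, 0, -1], "dp": [0, 0, -0.1], "jaw": 0},
    {"angular": [0, 0, -1], "dp": [0, 0, -0.1], "jaw": 0},
    {"angular": [0, 0, -1], "dp": [0, 0, 0], "jaw": 0},
  ],
)

```text
clock: 10.13
tcp_pos: [0.4835, 0.003, 0.1099]
tcp_rot: [0.988, 0.155, -0.001, -0.0]
contact_force: [0.5, 0.2, -0.2]
width: 0.001
gripper_force: 0.0
```

```bash
cat > feel2.py <<'E'
from h import *
import sys
A=[]
for i in range(int(sys.argv[1])):
    s=arm.state(); A.append(np.r_[s['clock'],s['tcp_pos'],s['contact_force'],s['torque'],s['tau'],s['gripper_force'],s['width']])
    arm.get_image('top')
A=np.array(A); np.set_printoptions(suppress=True,linewidth=150)
print('pos',A[:,1:4].mean(0).round(5),'F',A[:,4:7].mean(0).round(3),'sem',(A[:,4:7].std(0)/len(A)**.5).round(3),'T',A[:,7:10].mean(0).round(3))
print('tau',A[:,10:16].mean(0).round(3),'grip',A[:,16:].mean(0).round(4),'q',s['qpos'].round(4),'clock',s['clock'])
E
python3 feel2.py 20
```

```text
pos [0.48395 0.00293 0.11049] F [ 0.046  0.091 -0.111] sem [0.102 0.116 0.094] T [0.005 0.008 0.005]
tau [ -0.001 -30.241 -25.151   0.045  -0.061  -0.001] grip [0.     0.0048] q [-0.173   0.1176  1.8556  0.      1.1685  1.0806] clock 11.0833
```

>>> play_rows(
  moves=[
    {"angular": [0, 0, 0], "dp": [0, 0, -0.06], "jaw": 0},
    {"angular": [0, 0, 0], "dp": [0, 0, -0.06], "jaw": 0},
    {"angular": [0, 0, 0], "dp": [0, 0, -0.06], "jaw": 0},
    {"angular": [0, 0, 0], "dp": [0, 0, -0.06], "jaw": 0},
    {"angular": [0, 0, 0], "dp": [0, 0, -0.06], "jaw": 0},
    {"angular": [0, 0, 0], "dp": [0, 0, -0.06], "jaw": 0},
    {"angular": [0, 0, 0], "dp": [0, 0, -0.06], "jaw": 0},
    {"angular": [0, 0, 0], "dp": [0, 0, -0.06], "jaw": 0},
    {"angular": [0, 0, 0], "dp": [0, 0, -0.06], "jaw": 0},
    {"angular": [0, 0, 0], "dp": [0, 0, -0.06], "jaw": 0},
    {"angular": [0, 0, 0], "dp": [0, 0, -0.05], "jaw": 0},
    {"angular": [0, 0, 0], "dp": [0, 0, 0], "jaw": 0},
  ],
)

```text
clock: 12.13
tcp_pos: [0.484, 0.0029, 0.0909]
tcp_rot: [0.987, 0.158, 0.0, -0.0]
contact_force: [-1.5, -0.2, 5.1]
width: 0.006
gripper_force: 2.8
```

>>> play_rows(
  moves=[
    {"angular": [0, 0, 0], "dp": [0, 0, -0.03], "jaw": 0},
    {"angular": [0, 0, 0], "dp": [0, 0, 0], "jaw": 0},
    {"angular": [0, 0, 0], "dp": [0, 0, 0], "jaw": 0},
    {"angular": [0, 0, 0], "dp": [0, 0, 0], "jaw": 0},
    {"angular": [0, 0, 0], "dp": [0, 0, 0], "jaw": 0},
  ],
)

```text
clock: 12.55
tcp_pos: [0.484, 0.0029, 0.0903]
tcp_rot: [0.987, 0.158, 0.0, 0.0]
contact_force: [-1.4, -0.5, 6.0]
width: 0.005
gripper_force: 2.9
```

```bash
python3 feel2.py 30
```

```text
pos [0.48401 0.00293 0.09032] F [-2.071  0.176  5.825] sem [0.082 0.095 0.081] T [ 0.066  0.406 -0.004]
tau [ -0.139 -28.384 -23.342   0.067  -0.75   -0.   ] grip [2.8635 0.0047] q [-0.1729  0.1463  1.8711 -0.      1.1241  1.0806] clock 14.0
```

>>> play_rows(
  moves=[
    {"angular": [0, 0, 0], "dp": [-0.02, 0, -0.005], "jaw": 0},
    {"angular": [0, 0, 0], "dp": [0, 0, 0], "jaw": 0},
    {"angular": [0, 0, 0], "dp": [0, 0, 0], "jaw": 0},
    {"angular": [0, 0, 0], "dp": [0, 0, 0], "jaw": 0},
  ],
)

```text
clock: 14.38
tcp_pos: [0.484, 0.0029, 0.0904]
tcp_rot: [0.987, 0.158, 0.001, 0.0]
contact_force: [-0.8, 0.8, 4.2]
width: 0.008
gripper_force: 2.9
```

```bash
python3 feel2.py 20
```

```text
pos [0.484   0.00292 0.09042] F [-1.21   0.474  5.758] sem [0.144 0.118 0.112] T [0.098 0.249 0.012]
tau [ -0.218 -28.209 -22.859  -0.025  -0.491   0.   ] grip [2.8531 0.0048] q [-0.1732  0.1452  1.8722  0.0003  1.1228  1.0804] clock 15.3333
```

Both readings agree. The wrist gives 5.98 ± 0.12 N. The two pads give 2 × 2.85 N, which corrects to 5.80 N at level. That is about 590–610 g, so the nearest weight is 550 g (green knob).

>>> play_rows(
  moves=[
    {"angular": [0, 0, 0], "dp": [0, 0, 0.07], "jaw": 0},
    {"angular": [0, 0, 0], "dp": [0, 0, 0.07], "jaw": 0},
    {"angular": [0, 0, 0], "dp": [0, 0, 0.08], "jaw": 0},
    {"angular": [0, 0, 0], "dp": [0, 0, 0.08], "jaw": 0},
    {"angular": [0, 0, 0], "dp": [0, 0, 0.1], "jaw": 0},
    {"angular": [0, 0, 0], "dp": [0, 0, 0.1], "jaw": 0},
    {"angular": [0, 0, 0], "dp": [0, 0, 0.1], "jaw": 0},
    {"angular": [0, 0, 0], "dp": [0, 0, 0.8], "jaw": 0},
    {"angular": [0, 0, 0], "dp": [0, 0, 0.8], "jaw": 0},
    {"angular": [0, 0, 0], "dp": [0, 0, 0.8], "jaw": 0},
  ],
)

```text
clock: 16.22
tcp_pos: [0.4816, 0.0031, 0.1795]
tcp_rot: [0.987, 0.158, -0.002, -0.001]
contact_force: [0.1, -0.7, 0.4]
width: -0.0
gripper_force: 0.0
```

>>> play_rows(
  moves=[
    {"angular": [0, 0, 0], "dp": [0.22, -0.931, 0], "jaw": 50},
    {"angular": [0, 0, 0], "dp": [0.22, -0.931, 0], "jaw": 50},
    {"angular": [0, 0, 0], "dp": [0.22, -0.931, 0], "jaw": 50},
    {"angular": [0, 0, 0], "dp": [0.22, -0.931, 0], "jaw": 50},
    {"angular": [0, 0, 0], "dp": [0.22, -0.931, 0], "jaw": 50},
    {"angular": [0, 0, 0], "dp": [0.22, -0.931, 0], "jaw": 50},
    {"angular": [0, 0, 0], "dp": [0.22, -0.931, 0], "jaw": 50},
    {"angular": [0, 0, 0], "dp": [0.22, -0.931, 0], "jaw": 50},
    {"angular": [0, 0, 0], "dp": [0.22, -0.931, 0], "jaw": 50},
    {"angular": [0, 0, 0], "dp": [0.22, -0.931, 0], "jaw": 50},
    {"angular": [0, 0, 0], "dp": [0.22, -0.931, 0], "jaw": 50},
    {"angular": [0, 0, 0], "dp": [0.22, -0.931, 0], "jaw": 50},
  ],
)

```text
clock: 17.22
tcp_pos: [0.5616, -0.333, 0.1787]
tcp_rot: [0.987, 0.158, -0.001, -0.001]
contact_force: [0.1, -0.5, -0.1]
width: 0.497
gripper_force: 0.0
```

>>> play_rows(
  moves=[
    {"angular": [0, 0, 0], "dp": [0, 0, -0.7], "jaw": 50},
    {"angular": [0, 0, 0], "dp": [0, 0, -0.7], "jaw": 50},
    {"angular": [0, 0, 0], "dp": [0, 0, -0.6], "jaw": 50},
    {"angular": [0, 0, 0], "dp": [0, 0, -0.5], "jaw": 50},
    {"angular": [0, 0, 0], "dp": [0, 0, -0.4], "jaw": 50},
    {"angular": [0, 0, 0], "dp": [0, 0, 0], "jaw": 50},
    {"angular": [0, 0, 0], "dp": [0, 0, 0], "jaw": 50},
  ],
)

```text
clock: 17.8
tcp_pos: [0.5617, -0.3316, 0.0918]
tcp_rot: [0.987, 0.158, -0.001, -0.001]
contact_force: [-0.2, -0.0, -0.4]
width: 0.5
gripper_force: 0.0
```

Run:
```python
from h import *
im,d=grab('scene'); cv2.imwrite('pics/g1.png',cv2.resize(im[80:220,120:300],None,fx=4,fy=4,interpolation=cv2.INTER_CUBIC)); print(arm.state()['tcp_pos'])
```

```text
[ 0.56258827 -0.33224269  0.09315669]
```

View pics/g1.png

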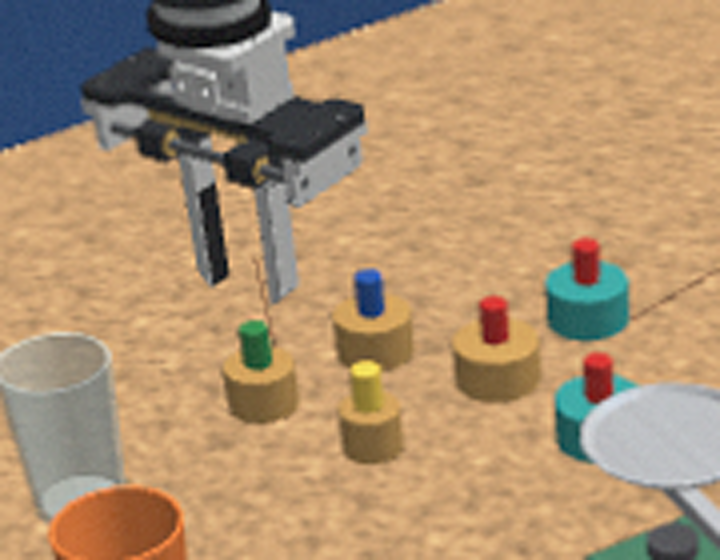

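The open fingers hang at (245,285), centred over the green knob at (255,345) with clear space around. I go down and close on the knob.

>>> play_rows(
  moves=[
    {"angular": [0, 0, 0], "dp": [0, 0, -0.4], "jaw": 50},
    {"angular": [0, 0, 0], "dp": [0, 0, -0.4], "jaw": 50},
    {"angular": [0, 0, 0], "dp": [0, 0, -0.4], "jaw": 50},
    {"angular": [0, 0, 0], "dp": [0, 0, -0.35], "jaw": 50},
    {"angular": [0, 0, 0], "dp": [0, 0, -0.2], "jaw": 50},
    {"angular": [0, 0, 0], "dp": [0, 0, -0.08], "jaw": 50},
    {"angular": [0, 0, 0], "dp": [0, 0, 0], "jaw": 50},
    {"angular": [0, 0, 0], "dp": [0, 0, 0], "jaw": 50},
  ],
)

```text
clock: 18.52
tcp_pos: [0.5627, -0.3323, 0.038]
tcp_rot: [0.987, 0.158, 0.0, 0.0]
contact_force: [0.3, 0.9, 1.1]
width: 0.502
gripper_force: 0.0
```

>>> play_rows(
  moves=[
    {"angular": [0, 0, 0], "dp": [0, 0, 0], "jaw": 30},
    {"angular": [0, 0, 0], "dp": [0, 0, 0], "jaw": 25},
    {"angular": [0, 0, 0], "dp": [0, 0, 0], "jaw": 20},
    {"angular": [0, 0, 0], "dp": [0, 0, 0], "jaw": 10},
    {"angular": [0, 0, 0], "dp": [0, 0, 0], "jaw": 10},
    {"angular": [0, 0, 0], "dp": [0, 0, 0], "jaw": 0},
    {"angular": [0, 0, 0], "dp": [0, 0, 0], "jaw": 0},
    {"angular": [0, 0, 0], "dp": [0, 0, 0], "jaw": 0},
  ],
  newtons=25,
)

```text
clock: 19.18
tcp_pos: [0.5626, -0.3319, 0.0384]
tcp_rot: [0.987, 0.158, 0.0, -0.0]
contact_force: [-0.9, 2.0, 2.7]
width: 0.207
gripper_force: 25.0
```

>>> play_rows(
  moves=[
    {"angular": [0, 0, 0], "dp": [0, 0, 0.1], "jaw": 0},
    {"angular": [0, 0, 0], "dp": [0, 0, 0.3], "jaw": 0},
    {"angular": [0, 0, 0], "dp": [0, 0, 0.6], "jaw": 0},
    {"angular": [0, 0, 0], "dp": [0, 0, 0.8], "jaw": 0},
    {"angular": [0, 0, 0], "dp": [0, 0, 0.8], "jaw": 0},
    {"angular": [0, 0, 0], "dp": [0, 0, 0.8], "jaw": 0},
    {"angular": [0, 0, 0], "dp": [0, 0, 0.8], "jaw": 0},
    {"angular": [0, 0, 0], "dp": [0, 0, 0.5], "jaw": 0},
    {"angular": [0, 0, 0], "dp": [0, 0, 0.3], "jaw": 0},
    {"angular": [0, 0, 0], "dp": [0, 0, 0], "jaw": 0},
    {"angular": [0, 0, 0], "dp": [0, 0, 0], "jaw": 0},
    {"angular": [0, 0, 0], "dp": [0, 0, 0], "jaw": 0},
  ],
)

```text
clock: 20.18
tcp_pos: [0.5613, -0.3314, 0.1857]
tcp_rot: [0.987, 0.158, -0.001, -0.001]
contact_force: [-0.6, 0.1, -5.7]
width: 0.205
gripper_force: 25.0
```

```bash
python3 feel2.py 30
```

```text
pos [ 0.56234 -0.33207  0.18755] F [-0.235 -0.026 -5.26 ] sem [0.077 0.089 0.089] T [0.004 0.007 0.006]
tau [ -0.001 -48.171 -30.964   0.076  -0.028  -0.   ] grip [24.9826  0.2065] q [-0.6658  0.3835  1.3521  0.      1.4061  0.5879] clock 21.6333
```

The weight reads about 5.3–5.46 N on the wrist and joint torques, which fits 550 g. Applying the same torque check to the press gives about 5.8 N (≈590 g), so 550 g stands. Next I carry it over the pan.

>>> play_rows(
  moves=[
    {"angular": [0, 0, 0], "dp": [-0.1, 0.4, 0], "jaw": 0},
    {"angular": [0, 0, 0], "dp": [-0.15, 0.65, 0], "jaw": 0},
    {"angular": [0, 0, 0], "dp": [-0.2, 0.85, 0], "jaw": 0},
    {"angular": [0, 0, 0], "dp": [-0.2, 0.85, 0], "jaw": 0},
    {"angular": [0, 0, 0], "dp": [-0.2, 0.85, 0], "jaw": 0},
    {"angular": [0, 0, 0], "dp": [-0.2, 0.85, 0], "jaw": 0},
    {"angular": [0, 0, 0], "dp": [-0.2, 0.85, 0], "jaw": 0},
    {"angular": [0, 0, 0], "dp": [-0.2, 0.85, 0], "jaw": 0},
    {"angular": [0, 0, 0], "dp": [-0.2, 0.85, 0], "jaw": 0},
    {"angular": [0, 0, 0], "dp": [-0.2, 0.85, 0], "jaw": 0},
    {"angular": [0, 0, 0], "dp": [-0.2, 0.85, 0], "jaw": 0},
    {"angular": [0, 0, 0], "dp": [-0.2, 0.85, 0], "jaw": 0},
  ],
)

```text
clock: 22.68
tcp_pos: [0.494, -0.0437, 0.1883]
tcp_rot: [0.987, 0.158, 0.0, -0.0]
contact_force: [0.5, -0.4, -5.5]
width: 0.207
gripper_force: 25.0
```

>>> play_rows(
  moves=[
    {"angular": [0, 0, 0], "dp": [-0.15, 0.65, 0], "jaw": 0},
    {"angular": [0, 0, 0], "dp": [-0.15, 0.57, 0], "jaw": 0},
    {"angular": [0, 0, 0], "dp": [-0.06, 0.4, 0], "jaw": 0},
    {"angular": [0, 0, 0], "dp": [0, 0, -0.2], "jaw": 0},
    {"angular": [0, 0, 0], "dp": [0, 0, -0.3], "jaw": 0},
    {"angular": [0, 0, 0], "dp": [0, 0, -0.3], "jaw": 0},
    {"angular": [0, 0, 0], "dp": [0, 0, -0.2], "jaw": 0},
    {"angular": [0, 0, 0], "dp": [0, 0, 0], "jaw": 0},
    {"angular": [0, 0, 0], "dp": [0, 0, 0], "jaw": 0},
  ],
)

```text
clock: 23.43
tcp_pos: [0.4837, 0.0023, 0.1569]
tcp_rot: [0.988, 0.157, -0.001, -0.0]
contact_force: [-0.0, 0.0, -3.8]
width: 0.209
gripper_force: 25.0
```

Run:
```python
from h import *
im,d=grab('scene'); s=arm.state(); print(s['tcp_pos'],s['contact_force'],s['width'],s['clock'])
Q=cloud('scene',d); hsv=cv2.cvtColor(im,cv2.COLOR_BGR2HSV)
cv2.imwrite('pics/p1.png',cv2.resize(im[120:230,230:380],None,fx=5,fy=5,interpolation=cv2.INTER_CUBIC))
```

```text
[0.48425834 0.00225708 0.15762751] [ 0.53302181  0.2354515  -5.5918296 ] 0.20712867890748698 23.4833
```

View pics/p1.png

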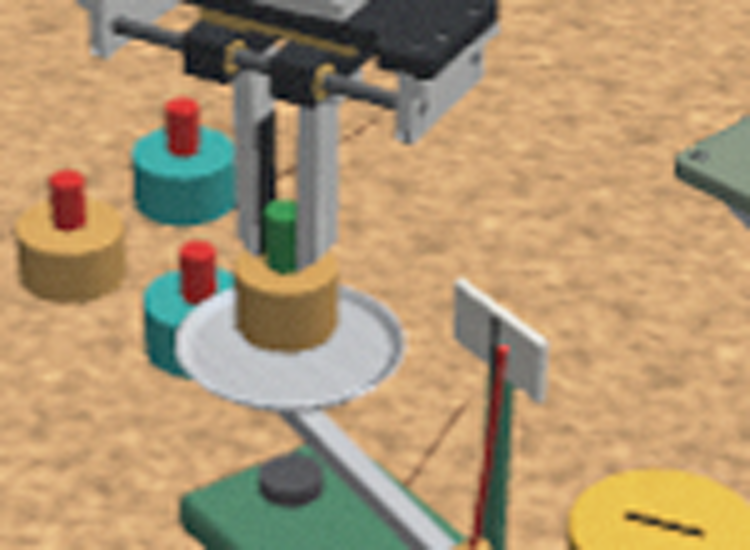

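The weight hangs over the pan: weight bottom at (287,322), pan centre at (290,345), and the 14 mm height gap explains the offset. I lower it slowly.

>>> play_rows(
  moves=[
    {"angular": [0, 0, 0], "dp": [0, 0, -0.1], "jaw": 0},
    {"angular": [0, 0, 0], "dp": [0, 0, -0.1], "jaw": 0},
    {"angular": [0, 0, 0], "dp": [0, 0, -0.07], "jaw": 0},
    {"angular": [0, 0, 0], "dp": [0, 0, -0.06], "jaw": 0},
    {"angular": [0, 0, 0], "dp": [0, 0, -0.05], "jaw": 0},
    {"angular": [0, 0, 0], "dp": [0, 0, -0.05], "jaw": 0},
    {"angular": [0, 0, 0], "dp": [0, 0, -0.05], "jaw": 0},
    {"angular": [0, 0, 0], "dp": [0, 0, -0.06], "jaw": 0},
    {"angular": [0, 0, 0], "dp": [0, 0, -0.06], "jaw": 0},
    {"angular": [0, 0, 0], "dp": [0, 0, -0.06], "jaw": 0},
    {"angular": [0, 0, 0], "dp": [0, 0, -0.06], "jaw": 0},
    {"angular": [0, 0, 0], "dp": [0, 0, -0.06], "jaw": 0},
  ],
)

```text
clock: 24.48
tcp_pos: [0.4844, 0.0029, 0.1348]
tcp_rot: [0.987, 0.158, 0.0, -0.0]
contact_force: [-1.4, 0.4, -0.4]
width: 0.211
gripper_force: 25.0
```

>>> play_rows(
  moves=[
    {"angular": [0, 0, 0], "dp": [0, 0, -0.05], "jaw": 0},
    {"angular": [0, 0, 0], "dp": [0, 0, -0.05], "jaw": 0},
    {"angular": [0, 0, 0], "dp": [0, 0, -0.02], "jaw": 0},
    {"angular": [0, 0, 0], "dp": [0, 0, 0], "jaw": 0},
    {"angular": [0, 0, 0], "dp": [0, 0, 0], "jaw": 0},
    {"angular": [0, 0, 0], "dp": [0, 0, 0], "jaw": 0},
    {"angular": [0, 0, 0], "dp": [0, 0, 0], "jaw": 0},
  ],
)

```text
clock: 25.07
tcp_pos: [0.4844, 0.0029, 0.1312]
tcp_rot: [0.987, 0.158, 0.0, -0.0]
contact_force: [-1.7, 0.6, -0.9]
width: 0.204
gripper_force: 25.0
```

```bash
python3 feel2.py 10
```

```text
pos [0.48436 0.00292 0.13113] F [-1.223  1.114 -0.278] sem [0.14  0.159 0.185] T [ 0.23   0.243 -0.008]
tau [ -0.634 -30.179 -26.866  -0.269  -0.541  -0.001] grip [24.9893  0.2074] q [-0.173   0.0911  1.8369  0.0001  1.2133  1.0806] clock 25.5167
```

>>> play_rows(
  moves=[
    {"angular": [0, 0, 0], "dp": [0, 0, 0], "jaw": 22},
    {"angular": [0, 0, 0], "dp": [0, 0, 0], "jaw": 24},
    {"angular": [0, 0, 0], "dp": [0, 0, 0], "jaw": 28},
    {"angular": [0, 0, 0], "dp": [0, 0, 0], "jaw": 35},
    {"angular": [0, 0, 0], "dp": [0, 0, 0], "jaw": 42},
    {"angular": [0, 0, 0], "dp": [0, 0, 0], "jaw": 50},
    {"angular": [0, 0, 0], "dp": [0, 0, 0], "jaw": 50},
    {"angular": [0, 0, 0], "dp": [0, 0, 0.2], "jaw": 50},
    {"angular": [0, 0, 0], "dp": [0, 0, 0.4], "jaw": 50},
    {"angular": [0, 0, 0], "dp": [0, 0, 0.6], "jaw": 50},
    {"angular": [0, 0, 0], "dp": [0, 0, 0.8], "jaw": 50},
    {"angular": [0, 0, 0], "dp": [0, 0, 0.8], "jaw": 50},
  ],
)

```text
clock: 26.57
tcp_pos: [0.4837, 0.0029, 0.2158]
tcp_rot: [0.987, 0.158, -0.001, -0.0]
contact_force: [-0.0, -0.6, -0.1]
width: 0.499
gripper_force: 0.0
```

>>> play_rows(
  moves=[
    {"angular": [0, 0, 0], "dp": [0, -0.6, 0.5], "jaw": 50},
    {"angular": [0, 0, 0], "dp": [0, -0.9, 0], "jaw": 50},
    {"angular": [0, 0, 0], "dp": [0, -0.9, 0], "jaw": 50},
    {"angular": [0, 0, 0], "dp": [0, -0.9, 0], "jaw": 50},
    {"angular": [0, 0, 0], "dp": [0, -0.9, 0], "jaw": 50},
    {"angular": [0, 0, 0], "dp": [0, -0.9, 0], "jaw": 50},
    {"angular": [0, 0, 0], "dp": [0, -0.9, 0], "jaw": 50},
    {"angular": [0, 0, 0], "dp": [0, 0, 0], "jaw": 50},
    {"angular": [0, 0, 0], "dp": [0, 0, 0], "jaw": 50},
    {"angular": [0, 0, 0], "dp": [0, 0, 0], "jaw": 50},
    {"angular": [0, 0, 0], "dp": [0, 0, 0], "jaw": 50},
    {"angular": [0, 0, 0], "dp": [0, 0, 0], "jaw": 50},
  ],
)

```text
clock: 27.57
tcp_pos: [0.4843, -0.176, 0.2302]
tcp_rot: [0.987, 0.159, 0.0, -0.0]
contact_force: [-0.0, -0.2, 0.5]
width: 0.498
gripper_force: 0.0
```

Run:
```python
from h import *
im,d=grab('scene'); it,dt=grab('top'); s=arm.state(); print(s['tcp_pos'],s['clock'])
P=cloud('top',dt); q=P[200:262,270:340].reshape(-1,3); a=q[(q[:,2]>.075)&(q[:,2]<.105)]
r=np.hypot(a[:,0]-.484,a[:,1]-.003); print('pan z',np.median(a[(r>.033)&(r<.044),2]))
b=q[(q[:,2]>.118)&(q[:,2]<.135)]; print('weight body',cv2.minEnclosingCircle(b[:,:2].astype(np.float32)),b[:,2].mean())
a=q[(q[:,2]>.075)&(q[:,2]<.105)]; print('pan',cv2.minEnclosingCircle(a[(a[:,2]>.088)][:,:2].astype(np.float32)))
cv2.imwrite('pics/e1.png',cv2.resize(im[130:300,230:430],None,fx=3.5,fy=3.5,interpolation=cv2.INTER_CUBIC))
```

```text
[ 0.48434724 -0.17620321  0.23015609] 27.6667
pan z 0.09167521859680616
weight body ((0.4852975308895111, 0.002273620804771781), 0.024440478533506393) 0.12562669987457295
pan ((0.4835120737552643, 0.0029892968013882637), 0.054564040154218674)
```

View pics/e1.png

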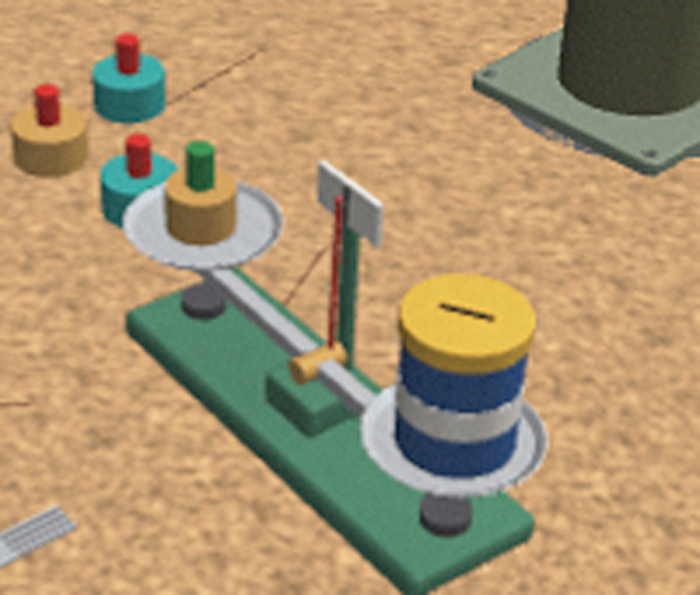

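The weight stands in the middle of the pan at (200,215), within 2 mm. The pan floor is 0.0917, about 0.013 rad off level, which is a difference of about 40 g, as felt. The robot is clear.

```bash
python3 -c "
from plant import arm
print(arm.job_done())"
```

```text
the job is handed in; nothing more can be done
None
```

The job is handed in: the tin felt like about 590 g, so I set the 550 g weight (green knob) within 2 mm of the empty pan's centre; the beam rests about 0.013 rad off level, and the robot touches nothing.

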